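# Pack the gauge kit into its caddy

### The arm

A 6-joint arm with a two-finger parallel gripper is mounted at the origin on the work surface. World frame = base frame: x ahead of the robot, y to its left, z up, the work surface at z = 0. Lengths are in m, angles in rad, forces in N, time in s.
With the tool pointing down it reaches from about 0.25 to 0.775 m from the base axis. Payload 4 kg.
Tool frame: the origin (TCP) lies midway between the tips of the shut fingers; the grasp point (between the pads) lies grip_point_offset behind it (grip_point_offset is the distance from the TCP to the grasp point, in m); z points along the fingers, y is the line along which they close (so a half turn about z gives the same grasp; the last joint's range is limited). The gripper opens to 94 mm and grips with 3 to 60 N. Pads are 16 mm wide; open, the fingers measure 119 mm over their backs; the gripper's body (75 mm by 177 mm) begins 78 mm behind the grasp point.
Start: joints at [-0.103, 0.087, 1.371, -0, 1.684, -0.103], TCP at [0.55, -0, 0.206] pointing down, gripper open.
Joint ranges: [-3.1, 3.1], [-0.76, 2.03], [0.27, 2.55], [-1.08, 4.22], [0.17, 2.65], [-2.57, 2.57]. Speed limits (rad/s): [2.79, 2.79, 3.14, 3.14, 3.14, 3.14].

### API

Orientations are given as [roll, pitch, yaw] about the fixed x, y, z axes, in that order (R = Rz(yaw) Ry(pitch) Rx(roll)).
In Python, from bench import * gives the robot as it stands. The module is installed in compiled form; this text tells all that it offers.
- The arm moves only by the tool apply_moves, never from a script. Its argument "commands" is a list of rows, each a list of 7 numbers: the turn, a rotation vector about the world's x, y, z in rad, then the shift along the world's x, y, z in m, then the opening in per cent of the stroke, from 0 (shut) to 100 (fully open). In form: [[ax, ay, az, x, y, z, jaw], ...]. A call has exactly 5 rows; each row is the pose to reach, as a shift and turn from the pose commanded when the call began; what a row does not reach only later rows make up. A row lasts 1/10 s, in which the tool goes at most 50 mm and 8.59 degrees, less where a joint would pass 70% of its speed; a pose out of reach is approached as far as the arm can. A call with a gripper value outside its range is refused whole. The fingers move at their own pace and stop on an object; the grip force is fixed at half the most. Time passes only in rows, so rows that repeat a pose let the fingers close, or fill a call up. It gives the time, the measured TCP pose, the force, the opening and the grip force at its end, in the units of the state.
- get_obs(): the state, without advancing time (a new reading comes with each control period).
- snapshot(name): name is "scene" or "side" or "wrist"; returns a dict with "pixels" (420x560x3 uint8, red, green, blue), "vertical_fov" (degrees; the focal length in pixels is half the picture's height over the tangent of half this angle, whatever the lens; pixels are square), "cx", "cy" (the principal point, pixels), "k1" (the pictures are not rectified: a ray, as slopes to the right and down, at radius r is drawn at 1 + k1 r^2 times it, then the intrinsics apply), "rvec" (rotation vector, rad) and "tvec" (3), from world to camera coordinates, as OpenCV has them. Camera axes: x right, y down, z forward; pixel columns grow to the right and rows downward; lengths in m; the calibration is good to about 2 mm. A picture is of the moment at which its call begins. There is no depth.
- close_job(): hands the job in; it is judged then, once.
Trained networks look in the newest picture that a camera, given by its name, has taken for a name from the list of things; names that differ only in an ending like _2 or _b are one class to them, and where a whole thing is asked for, a point or a joint stands for the part that bears it (a point fixed in the world has none). Each returns a list of dicts, best first, with "score" (0 to 1); they miss things now and then, are a little off and sometimes report something else, mostly with a low value. They report only what shows in the picture. A call takes as long as a camera call. They do not tell look-alikes from the thing itself.
- masks_of(camera, query): "mask" (420x560 bool, what is visible of it) and "extent" ([left, top, right, bottom] in pixels, round what is visible of it).
- place_of(camera, query): "pixel" ([column, row] in pixels: a listed point, or the origin of a listed thing).
The state is a dict: "time": time; "joint_positions": joint angles; "qvel": joint speeds; "joint_torque": joint torques, N m; "tool_pos": TCP position; "ee_rot": TCP orientation; "wrist_force": force on the tool from outside, world axes, zero at the start; "wrist_torque": the same for the moment, N m; "width": finger opening in m; "finger_force": force on a finger pad.
Only numpy, scipy, OpenCV 4.12 (cv2) and the standard library are available. Lean on these libraries where they do the work, as an engineer would, in place of code of your own. Each camera call takes 0.05 s, during which the arm holds its last target. There are 200 camera calls.

### The job

Pack the gauge kit into the green caddy: set the V-block, groove up, flat in the wide rectangular nest, the ring gauge flat over the stub post, and the double-ended plug gauge lying in the long narrow nest, and press the step template's thin lower edge fully down into the sprung clip so that it stands upright by itself, in the middle of the clip's length. Leave the plain block without a groove and the solid disc without a hole where they are.

Things in the scene. Friction and masses are not known exactly. Their poses are not given: they have to be found in the camera images.
- vblock: Steel V-block 60 (x) x 40 (y) x 35 high, with a dark V groove 32 wide and 16 deep along x in its top; about 0.5 kg. Origin at the centre of its underside, z up. Starts on the bench, turned by chance. Grip it across y (40 mm). It goes in nest_wide, long side along the nest's x, either way round.
- ring_gauge: Steel ring, 54 outside, 34 bore, 26 high, about 0.27 kg. Origin at the centre of its underside, z up. Starts flat on the bench. It goes over the post of nest_post.
- plug_gauge: Double-ended plug gauge lying on the bench, 84 long along x, 0.13 kg: dark square handle 40 long, 20 x 20, with a bright round plug 22 long at each end (14 diameter at +x, 11 at -x). Origin at its middle, on its axis, 10 above what it lies on. Grip the handle across y. It goes in nest_long, along the nest's x, either way round.
- template: Step template: upright steel sheet 5 thick (y), lower edge 66 long (x), dark grip bar on top 44 long, 12 thick (y), 46 to 68 above the lower edge; 0.13 kg. Origin: middle of lower edge. Starts upright in the slot, 18 deep, of a fixed wooden rest 90 x 44 x 22 high: lift it straight up. Grip the bar across y, fingertips 40 or more above the lower edge to clear the clip's lips. Either way round.
- nest_wide: Fixed wooden nest 114 (x) x 80 (y), plain grey-lined recess 84 x 62 for the V-block; recess floor 5, rim 12 above the origin. Origin: centre of underside, 4 above the bench; z up. The three nests and the clip stand in any order side by side along y, 84 apart, in a fixed low green tray (the caddy) 134 x 354 with a 15 mm rim.
- nest_long: Light wooden nest with a long narrow recess 102 (x) x 42 (y) for the plug gauge; floor of the recess 5 above the origin, rim 12 above it. Fixed; origin and axes as for nest_wide.
- nest_post: Light wooden nest with a recess 76 (x) x 72 (y) and a round steel stub post at its centre, 16 diameter, top 22 above the origin, for the ring gauge; floor of the recess 5 above the origin, rim 12 above it. Fixed; origin and axes as for nest_wide.
- clip: Sprung clip on a fixed wooden insert; origin and axes as nest_wide. Two steel jaws 60 long (x), 2 mm gap between them at y = 0, each slides back up to 7 mm in y on a light spring. Lips flare from the gap, 21 above the origin, to a mouth 19 wide at 39. The template's lower edge, along x, parts them when pressed down (5 to 15 N) until it stands on the insert's face 8 above the origin: fully home.
- plain_block: Look-alike, not part of the kit: plain steel block 60 (x) x 40 (y) x 35 high with no groove. Origin at the centre of its underside. Leave it where it is.
- solid_disc: Look-alike, not part of the kit: solid steel disc 54 diameter, 26 high, with no hole. Origin at the centre of its underside. Leave it where it is.
Things that resemble listed ones, but are neither listed nor needed, are in the scene too. There is more than one size of the plug_gauge; the job needs the larger.

How it is judged:
By the outcome, as a careful person would: the job done as asked, in the order asked, and still so for the second after the job is handed in, with the robot touching nothing.
It also fails if it takes over 102 s, if anything falls off the work surface, if the arm or the gripper's body presses on something with over 40 N, if the wrist force passes 120 N, or if a joint passes its speed limit or range.

## Working session

There is one attempt and no reset: what is moved stays moved. The work goes in short steps, Python scripts to look and compute and a tool call to move; the robot and the scene stay as the last step left them, time stands still between calls to the robot, and variables do not carry over. Pictures are saved under pics/ and viewed, at most 16 in all, crops included, and the job is handed in when it is done.

Besides the shell and the picture viewer there is one more tool, called after ">>>" as a command line: name --pt "numbers of a row" for each row, then --argument value for the rest. apply_moves: Moves the arm, as the interface text tells. Its arguments: {"type":"object","properties":{"commands":{"type":"array"}},"required":["commands"]}

```bash
mkdir -p pics; cat > h.py <<'E'
from bench import *
import numpy as np, cv2
def cam(s):
    h=s["pixels"].shape[0]; f=h/2/np.tan(np.radians(s["vertical_fov"])/2)
    R=cv2.Rodrigues(np.array(s["rvec"],float))[0]; return f,R,np.array(s["tvec"],float)
def world(s,px,z):
    """pixel(s) -> world points on plane z"""
    f,R,t=cam(s); px=np.atleast_2d(np.array(px,float))
    d=np.array([s["k1"],0,0,0,0],float); K=np.array([[f,0,s["cx"]],[0,f,s["cy"]],[0,0,1]])
    u=cv2.undistortPoints(px[:,None],K,d)[:,0]
    rays=np.c_[u,np.ones(len(u))]@R; c=-R.T@t
    return c+rays*((z-c[2])/rays[:,2])[:,None]
def pix(s,P):
    f,R,t=cam(s); K=np.array([[f,0,s["cx"]],[0,f,s["cy"]],[0,0,1]])
    return cv2.projectPoints(np.atleast_2d(np.array(P,float)),R,t,K,np.array([s["k1"],0,0,0,0],float))[0][:,0]
def save(s,n,crop=None,k=1):
    p=s["pixels"][:,:,::-1]
    if crop: p=p[crop[1]:crop[3],crop[0]:crop[2]]
    cv2.imwrite("pics/"+n+".png",cv2.resize(p,None,fx=k,fy=k,interpolation=cv2.INTER_CUBIC))
E
python3 - <<'E'
from h import *
import pickle
o=get_obs();print({k:np.round(v,3) for k,v in o.items()})
for c in ["scene","side","wrist"]:
    s=snapshot(c); pickle.dump(s,open(c+".pkl","wb"))
    f,R,t=cam(s);print(c,f,s["k1"],-R.T@t)
    if c!="wrist": save(s,c+"0",k=1.4)
    else: save(s,c+"0")
    for q,z in dict(vblock=0,ring_gauge=0,plug_gauge=.01,template=.01,nest_wide=.004,nest_long=.004,nest_post=.004,clip=.004,plain_block=0,solid_disc=0).items():
        for d in place_of(c,q)[:4]:
            if d["score"]>.2: print(q,round(d["score"],2),np.round(d["pixel"]),np.round(world(s,d["pixel"],z)[0],3))
E
```

```text
{'time': np.float64(0.0), 'joint_positions': array([-0.103,  0.088,  1.372,  0.   ,  1.684, -0.103]), 'qvel': array([-0.   ,  0.   ,  0.001,  0.001,  0.001, -0.001]), 'joint_torque': array([ 1.0000e-03, -3.4018e+01, -3.0242e+01,  7.2000e-02,  3.3000e-02,
       -0.0000e+00]), 'tool_pos': array([0.549, 0.   , 0.204]), 'ee_rot': array([-3.139, -0.   ,  1.571]), 'wrist_force': array([-0.353, -0.567,  0.155]), 'wrist_torque': array([ 0.   , -0.037,  0.01 ]), 'finger_force': np.float64(0.0), 'width': np.float64(0.094)}
scene 386.6814971370917 0.018638606047576094 [1.10097204 0.33842521 0.65291892]
vblock 0.86 [276. 201.] [ 0.419 -0.085  0.   ]
vblock 0.29 [334. 227.] [0.433 0.09  0.   ]
ring_gauge 0.77 [414. 296.] [0.537 0.321 0.   ]
plug_gauge 0.66 [413. 241.] [0.391 0.275 0.01 ]
plug_gauge 0.59 [414. 211.] [0.285 0.246 0.01 ]
plug_gauge 0.41 [303. 284.] [0.636 0.113 0.01 ]
template 0.44 [231. 171.] [ 0.381 -0.263  0.01 ]
nest_wide 0.88 [304. 284.] [0.631 0.112 0.004]
nest_long 0.88 [274. 260.] [0.606 0.023 0.004]
nest_post 0.87 [247. 244.] [ 0.595 -0.057  0.004]
clip 0.55 [224. 226.] [ 
[... 637 characters left out ...]
_post 0.69 [341. 224.] [ 0.595 -0.056  0.004]
clip 0.76 [350. 259.] [ 0.578 -0.141  0.004]
plain_block 0.72 [245. 190.] [0.44  0.098 0.   ]
solid_disc 0.92 [375. 353.] [ 0.545 -0.33   0.   ]
wrist 323.0860102246434 0.01662755179515407 [0.55054146 0.06924132 0.38358257]
template 0.46 [302. 296.] [ 0.58  -0.134  0.01 ]
template 0.44 [182. 112.] [0.443 0.09  0.01 ]
template 0.43 [156. 382.] [ 0.383 -0.261  0.01 ]
nest_wide 0.87 [348.  90.] [0.626 0.113 0.004]
nest_long 0.82 [330. 166.] [0.609 0.03  0.004]
nest_post 0.76 [316. 233.] [ 0.595 -0.052  0.004]
clip 0.88 [305. 295.] [ 0.583 -0.136  0.004]
plain_block 0.89 [183. 116.] [0.441 0.087 0.   ]
plain_block 0.52 [347.  95.] [0.627 0.109 0.   ]
```

View pics/scene0.png

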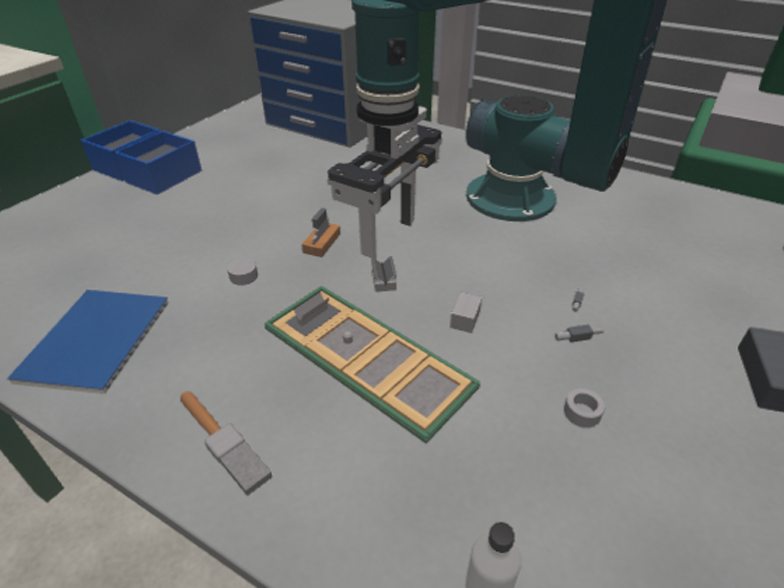

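View pics/side0.png

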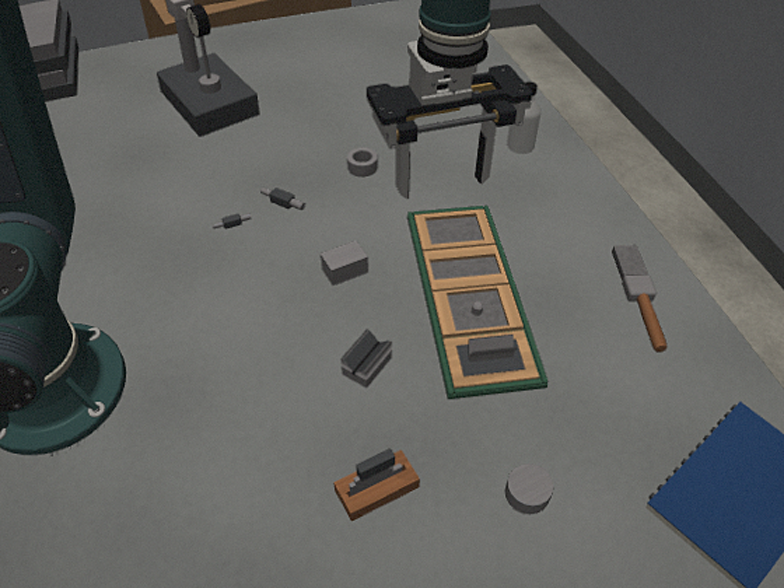

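View pics/wrist0.png

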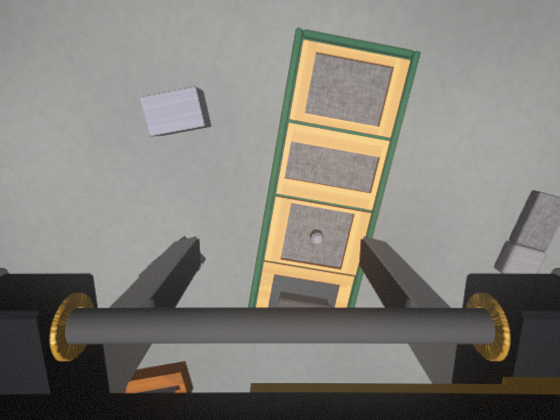

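The scene view shows two blocks: the grooved V-block at raw (276,195) and a plain look-alike at (333,222). The ring with a hole is at (417,291), and the solid disc is at (173,194). There are two plugs, the larger at (414,237) and the smaller at (412,213). The template stands in its rest at (230,165). From the robot's right, the caddy holds the clip, post, long and wide nests. I choose the grooved block, the holed ring and the larger plug. I'll fit their poses to the masks and check the choices in one crop.

```bash
cat > fit.py <<'E'
from h import *
from scipy.optimize import minimize
def box(lx,ly,z0,z1,x0=0,y0=0): return np.array([[x0+a*lx/2,y0+b*ly/2,z] for a in(-1,1) for b in(-1,1) for z in(z0,z1)])/1000
def cyl(d,z0,z1): 
    t=np.linspace(0,2*np.pi,40); return np.concatenate([np.c_[d/2*np.cos(t),d/2*np.sin(t),0*t+z] for z in(z0,z1)])/1000
M=dict(vblock=[box(60,40,0,35)],ring_gauge=[cyl(54,0,26)],
 plug_gauge=[box(40,20,0,20),box(22,14,3,17,31),box(22,11,4.5,15.5,-31)],
 template=[box(66,5,22,50),box(44,12,50,72)],
 caddy=[box(114,80,4,16,0,y) for y in(-126,-42,42,126)],
 nest=[box(114,80,4,16)])
def draw(s,parts,p,up=4):
    c,n=np.cos(p[2]),np.sin(p[2]); m=np.zeros(s["pixels"].shape[:2],np.uint8)
    m=np.zeros((420*up,560*up),np.uint8)
    for q in parts:
        P=np.c_[c*q[:,0]-n*q[:,1]+p[0],n*q[:,0]+c*q[:,1]+p[1],q[:,2]]
        h=cv2.convexHull(((pix(s,P)+.5)*up-.5).astype(np.float32))
        cv2.fillConvexPoly(m,np.round(h*16).astype(np.int32),1,shift=4)
    return m
def fit(views,parts,p0,up=4):
    """views: list of (snapshot, mask); maximises IoU over x,y,yaw"""
    Ms=[cv2.resize(m.astype(np.float32),(560*up,420*up))>.5 for _,m in views]
    def cost(p): 
        r=0
        for (s,_),m in zip(views,Ms):
            d=draw(s,parts,p,up)>0; r-=(d&m).sum()/(d|m).sum()
        return r/len(views)
    best=None
    for a in p0[2]:
        x=np.array([p0[0],p0[1],a]); sim=np.array([x,x+[.008,0,.0],x+[0,.008,0],x+[0,0,.25]])
        r=minimize(cost,x,method="Nelder-Mead",options=dict(initial_simplex=sim,xatol=1e-4,fatol=1e-5,maxfev=160))
        if best is None or r.fun<best.fun: best=r
    return np.round(best.x,4),round(-best.fun,3)
def getmask(c,q,s,xyz,tol=14):
    u=pix(s,[xyz])[0]; out=[]
    for d in masks_of(c,q):
        l,t,r,b=d["extent"]; e=np.hypot((l+r)/2-u[0],(t+b)/2-u[1])
        if e<tol: out.append((e,d["score"],d["mask"]>0))
    return max(out,key=lambda o:o[1])[2] if out else None
E
cat > a.py <<'E'
from fit import *
import pickle
S={c:snapshot(c) for c in("scene","side")}
G=dict(vblock=(.42,-.088,.018),ring_gauge=(.537,.318,.013),plug_gauge=(.385,.275,.01),template=(.381,-.268,.045))
for q,g in G.items():
    V=[]
    for c,s in S.items():
        m=getmask(c,q,s,g)
        if m is not None: V.append((s,m))
    y0=[0] if q=="ring_gauge" else [0,.8,1.6,2.4]+([3.2,4,4.8,5.6] if q=="plug_gauge" else [])
    if V:
        print(q,len(V),fit(V,M[q],(g[0],g[1],y0)),[fit([v],M[q],(g[0],g[1],y0)) for v in V])
S["wrist"]=pickle.load(open("wrist.pkl","rb")); snapshot("wrist")
V=[]
for c in("scene","side"):
    u=np.zeros((420,560),bool);n=0
    for q,g in dict(nest_wide=(.629,.113,.01),nest_long=(.608,.024,.01),nest_post=(.595,-.055,.01),clip=(.578,-.14,.01)).items():
        m=getmask(c,q,S[c],g,12)
        if m is not None: u|=m;n+=1
    print(c,n)
    if n==4: V.append((S[c],u))
print("caddy",fit(V,M["caddy"],(.603,-.013,[-.2]),2),[fit([v],M["caddy"],(.603,-.013,[-.2]),2) for v in V])
a=S["side"]["pixels"][90:370,90:400,::-1]; cv2.imwrite("pics/crop1.png",cv2.resize(a,None,fx=2.1,fy=2.1,interpolation=cv2.INTER_CUBIC))
E
python3 a.py
```

```text
vblock 2 (array([ 0.4198, -0.0926,  0.7122]), np.float64(0.897)) [(array([ 0.4216, -0.0912,  0.7224]), np.float64(0.87)), (array([ 0.4192, -0.0933,  0.7025]), np.float64(0.941))]
ring_gauge 2 (array([0.5336, 0.3218, 0.1163]), np.float64(0.892)) [(array([0.5324, 0.3216, 0.2444]), np.float64(0.898)), (array([ 0.5346,  0.3224, -0.0074]), np.float64(0.897))]
plug_gauge 2 (array([0.3829, 0.2713, 2.2572]), np.float64(0.765)) [(array([0.381 , 0.2729, 5.5355]), np.float64(0.776)), (array([0.3817, 0.2716, 5.3459]), np.float64(0.792))]
template 2 (array([ 0.38  , -0.2682,  3.3757]), np.float64(0.841)) [(array([ 0.3816, -0.2672,  3.3496]), np.float64(0.878)), (array([ 0.3778, -0.2693,  0.2886]), np.float64(0.827))]
scene 4
side 4
caddy (array([ 0.6016, -0.0116, -0.1736]), np.float64(0.935)) [(array([ 0.5989, -0.0144, -0.1787]), np.float64(0.939)), (array([ 0.6022, -0.0092, -0.1795]), np.float64(0.942))]
```

View pics/crop1.png

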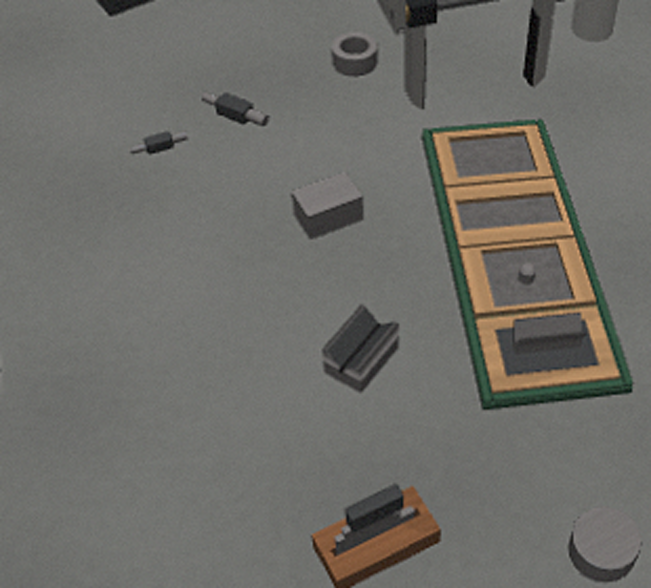

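The crop confirms the choices: the grooved block at (362,345), the holed ring at (355,55) and the larger plug at (235,107). The template is at (375,510) and the clip at (550,330). I'll start with the V-block.

```bash
python3 -c "
import bench;print([n for n in dir(bench) if n[0]!='_']);print(getattr(bench,'grip_point_offset',None))"
```

```text
['IKError', 'close_job', 'get_obs', 'grip_point_offset', 'masks_of', 'place_of', 'snapshot']
0.0188
```

>>> apply_moves --pt "0 0 -0.15 -0.045 -0.03 0 100" --pt "0 0 -0.3 -0.085 -0.06 0 100" --pt "0 0 -0.45 -0.13 -0.092 0 100" --pt "0 0 -0.6 -0.13 -0.092 -0.03 100" --pt "0 0 -0.75 -0.13 -0.092 -0.06 100"

```text
time: 3.1
tool_pos: [0.4197, -0.0935, 0.1465]
ee_rot: [3.137, -0.002, 0.812]
wrist_force: [0.3, 0.5, -0.4]
width: 0.094
finger_force: 0.0
```

>>> apply_moves --pt "0 0 -0.1 0 0.001 -0.03 100" --pt "0 0 -0.1 0 0.001 -0.07 100" --pt "0 0 -0.1 0 0.001 -0.1 100" --pt "0 0 -0.1 0 0.001 -0.125 100" --pt "0 0 -0.1 0 0.001 -0.134 100"

```text
time: 3.6
tool_pos: [0.4178, -0.0902, 0.0088]
ee_rot: [-3.137, 0.003, 0.721]
wrist_force: [-0.3, -0.6, -1.1]
width: 0.0941
finger_force: 0.0
```

>>> apply_moves --pt "0 0 0 0 0 0 30" --pt "0 0 0 0 0 0 20" --pt "0 0 0 0 0 0 20" --pt "0 0 0 0 0 0 20" --pt "0 0 0 0 0 0 20"

```text
time: 4.1
tool_pos: [0.4208, -0.0912, 0.0125]
ee_rot: [3.14, -0.001, 0.721]
wrist_force: [-0.2, 0.6, 0.2]
width: 0.0576
finger_force: 0.0
```

>>> apply_moves --pt "0 0 0 0 0 0 20" --pt "0 0 0 0 0 0 20" --pt "0 0 0 0 0 0 20" --pt "0 0 0 0 0 0 20" --pt "0 0 0 0 0 0 20"

```text
time: 4.6
tool_pos: [0.4202, -0.0911, 0.0117]
ee_rot: [3.141, -0.0, 0.721]
wrist_force: [0.0, 0.5, 1.7]
width: 0.0397
finger_force: 29.7
```

>>> apply_moves --pt "0 0 0 0 0 0.02 20" --pt "0 0 0 0 0 0.05 20" --pt "0 0 0 0 0 0.08 20" --pt "0 0 0 0 0 0.09 20" --pt "0 0 0 0 0 0.09 20"

```text
time: 5.1
tool_pos: [0.4206, -0.0912, 0.1021]
ee_rot: [3.14, -0.001, 0.721]
wrist_force: [1.4, -0.2, -5.4]
width: 0.0398
finger_force: 29.7
```

>>> apply_moves --pt "0 0 -0.14 0.034 0.034 0 20" --pt "0 0 -0.28 0.068 0.068 0 20" --pt "0 0 -0.42 0.102 0.102 0 20" --pt "0 0 -0.56 0.136 0.136 0 20" --pt "0 0 -0.7 0.17 0.17 0 20"

```text
time: 5.6
tool_pos: [0.5878, 0.0788, 0.0978]
ee_rot: [3.141, 0.006, 0.015]
wrist_force: [1.1, -0.5, -4.8]
width: 0.0398
finger_force: 29.7
```

>>> apply_moves --pt "0 0 -0.14 0.034 0.034 0 20" --pt "0 0 -0.196 0.034 0.034 0 20" --pt "0 0 -0.196 0.034 0.034 0 20" --pt "0 0 -0.196 0.034 0.034 0 20" --pt "0 0 -0.196 0.034 0.034 0 20"

```text
time: 6.1
tool_pos: [0.6214, 0.1106, 0.1005]
ee_rot: [3.141, 0.002, -0.175]
wrist_force: [0.7, 0.3, -3.6]
width: 0.0399
finger_force: 29.8
```

```bash
cat > b.py <<'E'
from fit import *
s=snapshot("wrist"); save(s,"w1"); o=get_obs(); print(o["tool_pos"],o["ee_rot"],o["wrist_force"])
G=dict(nest_wide=(.6238,.1125),nest_long=(.6092,.0298),nest_post=(.5944,-.053),clip=(.58,-.1355))
for q,g in G.items():
    m=getmask("wrist",q,s,g+(.01,),40)
    if m is None: continue
    b=np.where(m); edge=min(b[0].min(),b[1].min(),419-b[0].max(),559-b[1].max())
    print(q,m.sum(),edge,fit([(s,m)],M["nest"],g+([-.175],)), [np.round(world(s,d["pixel"],.004)[0],4) for d in place_of("wrist",q)[:1]])
E
python3 b.py
```

```text
[0.62163267 0.11049202 0.10115181] [ 3.14118788e+00  8.29416609e-04 -1.75784628e-01] [ 0.78504222  0.13174659 -3.9787791 ]
nest_wide 5848 144 (array([ 0.6239,  0.1125, -0.1752]), np.float64(0.458)) [array([0.6226, 0.1115, 0.004 ])]
nest_long 12139 126 (array([ 0.6101,  0.0295, -0.1739]), np.float64(0.92)) [array([0.6064, 0.0298, 0.004 ])]
nest_post 13492 19 (array([ 0.5946, -0.0532, -0.1803]), np.float64(0.963)) [array([ 0.5941, -0.05  ,  0.004 ])]
clip 4029 0 (array([ 0.5813, -0.1409, -0.1822]), np.float64(0.952)) [array([ 0.5939, -0.0525,  0.004 ])]
```

View pics/w1.png

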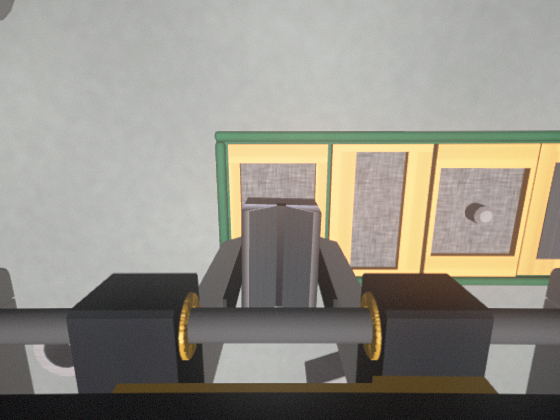

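The picture shows the block held groove up at (280,200), aligned above the wide nest. The caddy pose is confirmed to about 1 mm. Next I lower it, release and retreat.

>>> apply_moves --pt "0 0 0 0.0025 0.002 -0.02 20" --pt "0 0 0 0.0025 0.002 -0.05 20" --pt "0 0 0 0.0025 0.002 -0.07 20" --pt "0 0 0 0.0025 0.002 -0.077 20" --pt "0 0 0 0.0025 0.002 -0.079 20"

```text
time: 7.05
tool_pos: [0.6244, 0.1134, 0.0218]
ee_rot: [3.141, 0.002, -0.175]
wrist_force: [-0.6, 0.3, -3.4]
width: 0.0402
finger_force: 29.8
```

>>> apply_moves --pt "0 0 0 0 0 0 20" --pt "0 0 0 0 0 0 100" --pt "0 0 0 0 0 0 100" --pt "0 0 0 0 0 0 100" --pt "0 0 0 0 0 0 100"

```text
time: 7.55
tool_pos: [0.6258, 0.1135, 0.0239]
ee_rot: [-3.141, -0.002, -0.175]
wrist_force: [0.3, 0.0, 0.6]
width: 0.0689
finger_force: 0.0
```

>>> apply_moves --pt "0 0 0 0 0 0 100" --pt "0 0 0 0 0 0.03 100" --pt "0 0 0 0 0 0.07 100" --pt "0 0 0 0 0 0.11 100" --pt "0 0 0 0 0 0.13 100"

```text
time: 8.05
tool_pos: [0.6267, 0.1136, 0.1575]
ee_rot: [-3.14, -0.007, -0.175]
wrist_force: [-0.3, 0.5, 0.3]
width: 0.0938
finger_force: 0.0
```

>>> apply_moves --pt "0 0 0 -0.024 0.04 0 100" --pt "0 0 0 -0.048 0.08 0 100" --pt "0 0 0 -0.072 0.12 0 100" --pt "0 0 0 -0.096 0.16 0 100" --pt "0 0 0 -0.12 0.208 0 100"

```text
time: 8.55
tool_pos: [0.5055, 0.3192, 0.1529]
ee_rot: [-3.142, -0.001, -0.176]
wrist_force: [0.9, 0.2, -0.1]
width: 0.0939
finger_force: 0.0
```

```bash
cat > c.py <<'E'
from fit import *
import sys
q,p=sys.argv[1],eval(sys.argv[2]); s=snapshot("wrist"); save(s,sys.argv[3])
if len(sys.argv)>4: snapshot("scene")
o=get_obs(); print(o["tool_pos"],o["ee_rot"])
z=dict(ring_gauge=.013,template=.045).get(q,.01)
m=getmask("wrist",q,s,(p[0],p[1],z),40)
if m is not None: print(q,m.sum(),fit([(s,m)],M[q],(p[0],p[1],[p[2]])),np.where(m)[0].max())
print([(round(d["score"],2),np.round(world(s,d["pixel"],dict(ring_gauge=0,plug_gauge=.01).get(q,.004))[0],4)) for d in place_of("wrist",q)[:2]])
E
python3 c.py ring_gauge "(.534,.321,0)" w2
```

```text
[0.50106604 0.32686602 0.15286107] [-3.13560869  0.00412837 -0.16772145]
[(0.71, array([0.5318, 0.3249, 0.    ]))]
```

View pics/w2.png

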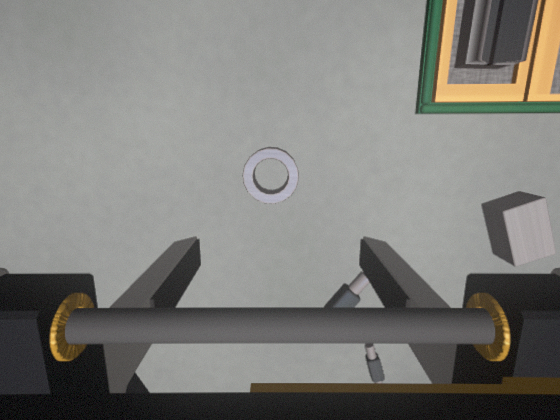

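The picture shows the ring at (271,176), centred between the fingers and ahead of them, and the V-block seated in its nest at (490,30). I'll descend on the ring.

>>> apply_moves --pt "0 0 0 0.0265 0 -0.02 100" --pt "0 0 0 0.0265 0 -0.06 100" --pt "0 0 0 0.0265 0 -0.1 100" --pt "0 0 0 0.0265 0 -0.13 100" --pt "0 0 0 0.0265 0 -0.141 100"

```text
time: 9.2
tool_pos: [0.5312, 0.3153, 0.007]
ee_rot: [3.136, 0.006, -0.177]
wrist_force: [-0.8, -0.2, 0.9]
width: 0.0941
finger_force: 0.0
```

>>> apply_moves --pt "0 0 0 0 0 0 40" --pt "0 0 0 0 0 0 40" --pt "0 0 0 0 0 0 40" --pt "0 0 0 0 0 0 40" --pt "0 0 0 0 0 0 40"

```text
time: 9.7
tool_pos: [0.5342, 0.3195, 0.0135]
ee_rot: [-3.138, -0.003, -0.175]
wrist_force: [0.8, 2.4, 1.6]
width: 0.0574
finger_force: 1.3
```

>>> apply_moves --pt "0 0 0 0 0 0 40" --pt "0 0 0 0 0 0 40" --pt "0 0 0 0 0 0 40" --pt "0 0 0 0 0 0 40" --pt "0 0 0 0 0 0.01 40"

```text
time: 10.2
tool_pos: [0.5314, 0.3168, 0.0197]
ee_rot: [3.137, 0.003, -0.175]
wrist_force: [-0.8, 0.4, -2.4]
width: 0.0524
finger_force: 30.4
```

>>> apply_moves --pt "0 0 0 0 0 0.03 40" --pt "0 0 0 0 0 0.06 40" --pt "0 0 0 0 0 0.09 40" --pt "0 0 0 0 0 0.09 40" --pt "0 0 0 0 0 0.09 40"

```text
time: 10.7
tool_pos: [0.5326, 0.3173, 0.1104]
ee_rot: [3.14, 0.001, -0.175]
wrist_force: [-0.2, 0.2, -3.6]
width: 0.0524
finger_force: 30.4
```

```bash
python3 - <<'E'
from h import *
import pickle
s=snapshot("wrist");save(s,"w3"); t=snapshot("side"); save(t,"s3",(150,40,450,280),2)
o=get_obs();print(o["tool_pos"],o["ee_rot"],o["width"])
P=o["tool_pos"];print(pix(s,[P]),pix(t,[P]))
E
```

```text
[0.53137166 0.31695354 0.10817758] [ 3.1374813   0.00468835 -0.17540116] 0.052517153557427365
[[281.66737863 253.32441743]] [[256.80457452  83.63269161]]
```

View pics/w3.png

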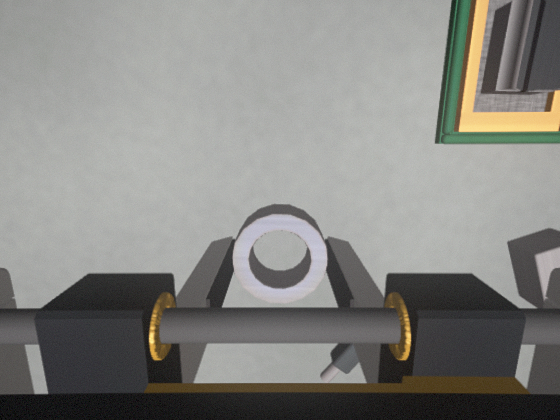

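View pics/s3.png

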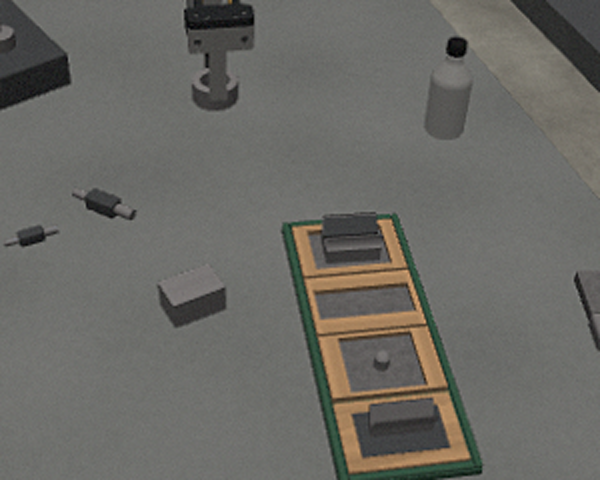

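The ring is held level, with its top circle at (280,258). In the side crop it hangs between the fingers at (216,90). I'll measure its offset from the TCP.

```bash
python3 - <<'E'
from h import *
s=snapshot("wrist");o=get_obs();P=o["tool_pos"];g=cv2.cvtColor(s["pixels"],cv2.COLOR_RGB2GRAY)
m=((g>150)[:310]).astype(np.uint8); m[:,:232]=0;m[:,330:]=0;m[:200]=0
n,l,st,c=cv2.connectedComponentsWithStats(m); i=1+st[1:,4].argmax()
k=cv2.findContours((l==i).astype(np.uint8),0,2)[0]; (e,ax,an)=cv2.fitEllipse(max(k,key=len)); print(st[i],e,ax)
print(P,o["ee_rot"],world(s,e,P[2]-.0117+.026)[0]-P, np.diff(world(s,[[e[0]-ax[0]/2,e[1]],[e[0]+ax[0]/2,e[1]]],P[2]+.0145),axis=0))
E
```

```text
[ 232  214   98   93 6680] (279.57110595703125, 274.28985595703125) (99.06096649169922, 123.43516540527344)
[0.53136171 0.31705618 0.10807577] [ 3.13755322  0.00484077 -0.17533931] [-0.00662846  0.00185467  0.0143    ] [[-0.0095739  -0.05337183  0.        ]]
```

>>> apply_moves --pt "0 0 0 0.007 -0.045 0 40" --pt "0 0 0 0.014 -0.09 0 40" --pt "0 0 0 0.021 -0.135 0 40" --pt "0 0 0 0.028 -0.18 0 40" --pt "0 0 0 0.035 -0.225 0 40"

```text
time: 11.35
tool_pos: [0.5668, 0.0913, 0.1091]
ee_rot: [3.14, 0.004, -0.175]
wrist_force: [-0.1, 0.4, -3.5]
width: 0.052
finger_force: 30.4
```

>>> apply_moves --pt "0 0 0 0.007 -0.045 0 40" --pt "0 0 0 0.014 -0.09 0 40" --pt "0 0 0 0.021 -0.135 0 40" --pt "0 0 0 0.025 -0.145 0 40" --pt "0 0 0 0.025 -0.145 0 40"

```text
time: 11.85
tool_pos: [0.5922, -0.0536, 0.1093]
ee_rot: [3.141, 0.004, -0.179]
wrist_force: [-0.2, 1.0, -3.1]
width: 0.0525
finger_force: 30.4
```

>>> apply_moves --pt "0 0 0 0 0 0 40" --pt "0 0 0 0 0 0 40" --pt "0 0 0 0 0 0 40" --pt "0 0 0 0 0 0 40" --pt "0 0 0 0 0 0 40"

```text
time: 12.35
tool_pos: [0.593, -0.0511, 0.1117]
ee_rot: [3.142, -0.0, -0.174]
wrist_force: [-0.5, -0.7, -2.8]
width: 0.0526
finger_force: 30.4
```

```bash
python3 - <<'E'
from h import *
s=snapshot("wrist");save(s,"w4"); t=snapshot("side"); save(t,"s4",(250,120,450,300),3)
o=get_obs();print(o["tool_pos"],o["ee_rot"],o["width"])
E
```

```text
[ 0.59307419 -0.05144169  0.11164404] [ 3.14148185e+00 -1.68685635e-04 -1.74516200e-01] 0.052146216902400656
```

View pics/w4.png

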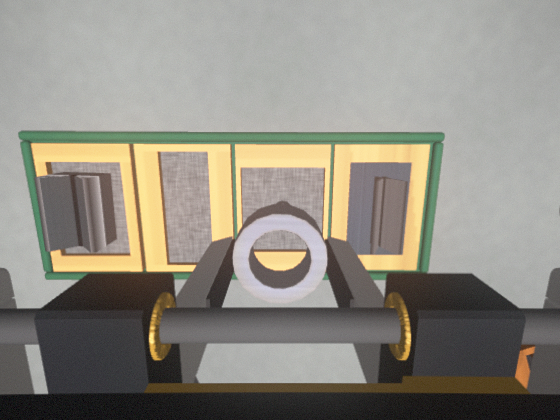

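The ring is above the post nest and the alignment looks right: ring at (280,258), post just behind it at (283,210). I'll lower it over the post.

>>> apply_moves --pt "0 0 0 -0.001 -0.002 -0.02 40" --pt "0 0 0 -0.001 -0.002 -0.05 40" --pt "0 0 0 -0.001 -0.002 -0.075 40" --pt "0 0 0 -0.001 -0.002 -0.086 40" --pt "0 0 0 -0.001 -0.002 -0.09 40"

```text
time: 12.95
tool_pos: [0.5908, -0.0537, 0.0219]
ee_rot: [3.141, 0.004, -0.175]
wrist_force: [-9.3, 0.5, 12.4]
width: 0.0525
finger_force: 29.9
```

>>> apply_moves --pt "0 0 0 0 0 0 40" --pt "0 0 0 0 0 0 40" --pt "0 0 0 0 0 0 90" --pt "0 0 0 0 0 0 90" --pt "0 0 0 0 0 0 90"

```text
time: 13.45
tool_pos: [0.5929, -0.054, 0.0225]
ee_rot: [3.141, -0.002, -0.175]
wrist_force: [-0.1, 0.5, -0.0]
width: 0.0728
finger_force: 0.0
```

>>> apply_moves --pt "0 0 0 0 0 0 90" --pt "0 0 0 0 0 0.03 90" --pt "0 0 0 0 0 0.07 90" --pt "0 0 0 0 0 0.11 90" --pt "0 0 0 0 0 0.14 90"

```text
time: 13.95
tool_pos: [0.5929, -0.054, 0.1648]
ee_rot: [3.141, -0.004, -0.175]
wrist_force: [0.1, 1.1, 0.7]
width: 0.0846
finger_force: 0.0
```

>>> apply_moves --pt "0 0 0.145 -0.02 0.03 0 90" --pt "0 0 0.29 -0.04 0.06 0 90" --pt "0 0 0.435 -0.055 0.09 0 90" --pt "0 0 0.58 -0.07 0.12 0 90" --pt "0 0 0.725 -0.09 0.15 0 90"

```text
time: 14.45
tool_pos: [0.5017, 0.0972, 0.1618]
ee_rot: [3.141, -0.001, 0.555]
wrist_force: [0.7, 0.4, 0.1]
width: 0.0847
finger_force: 0.0
```

>>> apply_moves --pt "0 0 0.145 -0.02 0.03 0 90" --pt "0 0 0.29 -0.04 0.06 0 90" --pt "0 0 0.435 -0.055 0.09 0 90" --pt "0 0 0.58 -0.07 0.12 0 90" --pt "0 0 0.725 -0.095 0.145 0 90"

```text
time: 14.95
tool_pos: [0.4068, 0.2425, 0.1617]
ee_rot: [3.141, -0.001, 1.281]
wrist_force: [-0.2, 0.7, 0.0]
width: 0.0845
finger_force: 0.0
```

>>> apply_moves --pt "0 0 0.145 0 0 0 90" --pt "0 0 0.29 0 0 0 90" --pt "0 0 0.435 0 0 0 90" --pt "0 0 0.58 0 0 0 90" --pt "0 0 0.725 0 0 0 90"

```text
time: 15.45
tool_pos: [0.4071, 0.2412, 0.1618]
ee_rot: [3.141, 0.0, 2.006]
wrist_force: [0.4, 0.5, -0.1]
width: 0.0846
finger_force: 0.0
```

>>> apply_moves --pt "0 0 0.145 0 0 0 90" --pt "0 0 0.25 0 0 0 90" --pt "0 0 0.25 0 0 0 90" --pt "0 0 0.25 0 0 0 90" --pt "0 0 0.25 0 0 0 90"

```text
time: 15.95
tool_pos: [0.4071, 0.2411, 0.1616]
ee_rot: [3.141, 0.0, 2.248]
wrist_force: [0.2, 0.7, -0.3]
width: 0.0845
finger_force: 0.0
```

```bash
python3 c.py plug_gauge "(.382,.272,2.25)" w5 
```

```text
[0.4070833  0.24112189 0.16154858] [3.14138855e+00 1.92370205e-05 2.24858512e+00]
plug_gauge 1338 (array([0.381 , 0.2733, 2.3186]), np.float64(0.877)) 200
[(0.91, array([0.3789, 0.2735, 0.01  ]))]
```

View pics/w5.png

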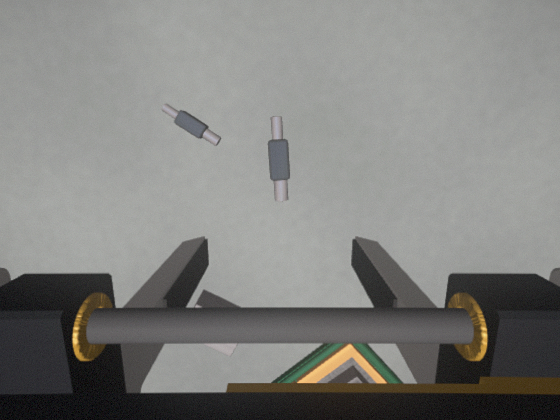

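The larger plug is at (279,160) and the small one at (191,124), about 60 mm to the side. I'll narrow the jaws to 50% to clear it, then descend.

>>> apply_moves --pt "0 0 0.055 -0.014 0.016 0 50" --pt "0 0 0.055 -0.027 0.032 0 50" --pt "0 0 0.055 -0.027 0.032 -0.03 50" --pt "0 0 0.055 -0.027 0.032 -0.07 50" --pt "0 0 0.055 -0.027 0.032 -0.1 50"

```text
time: 16.6
tool_pos: [0.3794, 0.273, 0.0598]
ee_rot: [-3.141, -0.0, 2.305]
wrist_force: [0.1, 1.1, -0.6]
width: 0.0483
finger_force: 0.0
```

>>> apply_moves --pt "0 0 0 0 0 -0.025 50" --pt "0 0 0 0 0 -0.045 50" --pt "0 0 0 0 0 -0.052 50" --pt "0 0 0 0 0 -0.052 50" --pt "0 0 0 0 0 -0.052 5"

```text
time: 17.1
tool_pos: [0.3809, 0.2736, 0.0106]
ee_rot: [3.14, 0.0, 2.305]
wrist_force: [-0.3, 0.5, 0.1]
width: 0.0422
finger_force: 0.0
```

>>> apply_moves --pt "0 0 0 0 0 0 5" --pt "0 0 0 0 0 0 5" --pt "0 0 0 0 0 0 5" --pt "0 0 0 0 0 0 5" --pt "0 0 0 0 0 0 5"

```text
time: 17.6
tool_pos: [0.3806, 0.2734, 0.0104]
ee_rot: [3.14, 0.0, 2.305]
wrist_force: [-0.5, -0.9, 5.9]
width: 0.0194
finger_force: 30.0
```

>>> apply_moves --pt "0 0 0 0 0 0.015 5" --pt "0 0 0 0 0 0.04 5" --pt "0 0 0 0 0 0.07 5" --pt "0 0 0 0 0 0.09 5" --pt "0 0 0 0 0 0.09 5"

```text
time: 18.1
tool_pos: [0.3819, 0.2742, 0.1023]
ee_rot: [3.135, 0.001, 2.305]
wrist_force: [1.5, 0.3, -1.5]
width: 0.0194
finger_force: 30.0
```

>>> apply_moves --pt "0 0 0.12 0.03 -0.032 0 5" --pt "0 0 0.24 0.06 -0.064 0 5" --pt "0 0 0.36 0.09 -0.096 0 5" --pt "0 0 0.48 0.12 -0.128 0 5" --pt "0 0 0.6 0.15 -0.16 0 5"

```text
time: 18.6
tool_pos: [0.5298, 0.1116, 0.0971]
ee_rot: [-3.141, -0.003, 2.91]
wrist_force: [1.4, 0.2, -0.8]
width: 0.0197
finger_force: 30.0
```

>>> apply_moves --pt "0 0 0.062 0.03 -0.032 0 5" --pt "0 0 0.062 0.06 -0.064 0 5" --pt "0 0 0.062 0.0785 -0.084 0 5" --pt "0 0 0.062 0.0785 -0.084 0 5" --pt "0 0 0.062 0.0785 -0.084 0 5"

```text
time: 19.1
tool_pos: [0.6074, 0.0289, 0.0969]
ee_rot: [3.142, -0.004, 2.966]
wrist_force: [-0.7, 0.5, -1.0]
width: 0.0195
finger_force: 30.0
```

>>> apply_moves --pt "0 0 0 0 0 0 5" --pt "0 0 0 0 0 0 5" --pt "0 0 0 0 0 0 5" --pt "0 0 0 0 0 0 5" --pt "0 0 0 0 0 0 5"

```text
time: 19.6
tool_pos: [0.6085, 0.0295, 0.0998]
ee_rot: [3.141, 0.0, 2.967]
wrist_force: [-0.1, -0.3, -1.7]
width: 0.0197
finger_force: 30.0
```

```bash
python3 - <<'E'
from h import *
s=snapshot("wrist"); t=snapshot("side")
o=get_obs();print(o["tool_pos"],o["ee_rot"],o["width"])
a=s["pixels"]; b=cv2.resize(t["pixels"][90:300,260:460],(400,420),interpolation=cv2.INTER_CUBIC)
cv2.imwrite("pics/w6.png",cv2.resize(np.hstack([a,b])[:,:,::-1],(800,350)))
E
```

```text
[0.60853741 0.0293245  0.09970889] [3.14148192e+00 3.25487504e-04 2.96711651e+00] 0.019305229000998986
```

View pics/w6.png

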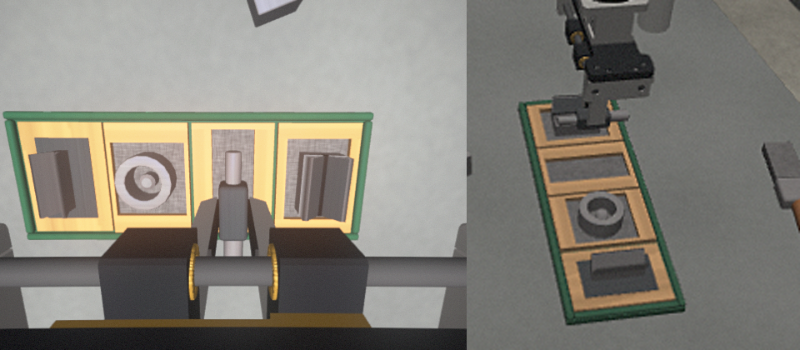

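The plug is above the long nest and aligned. The ring sits flat around the post at left (145,180), and the V-block is in its nest. I'll lower the plug and open partly.

>>> apply_moves --pt "0 0 0 0 0 -0.02 5" --pt "0 0 0 0 0 -0.05 5" --pt "0 0 0 0 0 -0.07 5" --pt "0 0 0 0 0 -0.077 5" --pt "0 0 0 0 0 -0.0795 5"

```text
time: 20.2
tool_pos: [0.6084, 0.0291, 0.0197]
ee_rot: [3.142, -0.001, 2.967]
wrist_force: [0.9, 0.6, -1.3]
width: 0.0196
finger_force: 30.0
```

>>> apply_moves --pt "0 0 0 0 0 0 5" --pt "0 0 0 0 0 0 5" --pt "0 0 0 0 0 0 45" --pt "0 0 0 0 0 0 45" --pt "0 0 0 0 0 0 45"

```text
time: 20.7
tool_pos: [0.609, 0.0291, 0.0207]
ee_rot: [3.141, 0.001, 2.967]
wrist_force: [-0.2, 0.4, 0.3]
width: 0.0401
finger_force: 0.0
```

>>> apply_moves --pt "0 0 0 0 0 0 45" --pt "0 0 0 0 0 0.03 45" --pt "0 0 0 0 0 0.07 45" --pt "0 0 0 0 0 0.11 45" --pt "0 0 0 0 0 0.13 45"

```text
time: 21.2
tool_pos: [0.6103, 0.0291, 0.1549]
ee_rot: [3.141, 0.007, 2.967]
wrist_force: [-0.4, 0.1, -0.3]
width: 0.0422
finger_force: 0.0
```

>>> apply_moves --pt "0 0 -0.145 -0.025 -0.03 0 60" --pt "0 0 -0.29 -0.05 -0.06 0 60" --pt "0 0 -0.435 -0.075 -0.09 0 60" --pt "0 0 -0.58 -0.1 -0.12 0 60" --pt "0 0 -0.725 -0.125 -0.15 0 60"

```text
time: 21.7
tool_pos: [0.4825, -0.1218, 0.1502]
ee_rot: [3.141, 0.001, 2.236]
wrist_force: [0.4, -1.2, 0.2]
width: 0.056
finger_force: 0.0
```

>>> apply_moves --pt "0 0 -0.145 -0.025 -0.03 0 60" --pt "0 0 -0.29 -0.05 -0.06 0 60" --pt "0 0 -0.435 -0.075 -0.09 0 60" --pt "0 0 -0.58 -0.1 -0.12 0 60" --pt "0 0 -0.725 -0.125 -0.15 0 60"

```text
time: 22.2
tool_pos: [0.3574, -0.2719, 0.1503]
ee_rot: [3.141, 0.001, 1.511]
wrist_force: [0.1, -0.4, -0.1]
width: 0.0563
finger_force: 0.0
```

>>> apply_moves --pt "0 0 -0.145 -0.01 -0.007 0 60" --pt "0 0 -0.29 -0.02 -0.007 0 60" --pt "0 0 -0.435 -0.02 -0.007 0 60" --pt "0 0 -0.58 -0.02 -0.007 0 60" --pt "0 0 -0.725 -0.02 -0.007 0 60"

```text
time: 22.7
tool_pos: [0.3384, -0.278, 0.1502]
ee_rot: [3.141, 0.0, 0.785]
wrist_force: [-0.4, -0.6, -0.3]
width: 0.0564
finger_force: 0.0
```

>>> apply_moves --pt "0 0 -0.14 0 0 0 60" --pt "0 0 -0.28 0 0 0 60" --pt "0 0 -0.42 0 0 0 60" --pt "0 0 -0.56 0 0 0 60" --pt "0 0 -0.56 0 0 0 60"

```text
time: 23.2
tool_pos: [0.3385, -0.2779, 0.1502]
ee_rot: [3.141, -0.0, 0.232]
wrist_force: [-0.3, -0.2, -0.3]
width: 0.0565
finger_force: 0.0
```

```bash
python3 c.py template "(.38,-.268,.23)" w7 ; python3 -c "
from bench import *; print(get_obs()['joint_positions'])"
```

```text
[ 0.33856566 -0.2778447   0.15016974] [ 3.14121784e+00 -1.53152588e-04  2.34662127e-01]
template 949 (array([ 0.3798, -0.267 ,  0.1924]), np.float64(0.922)) 199
[(0.8, array([ 0.3801, -0.2665,  0.004 ]))]
[-8.16769334e-01 -1.48726418e-01  1.70993273e+00 -9.24917373e-05
  1.58014125e+00  5.19753805e-01]
```

View pics/w7.png

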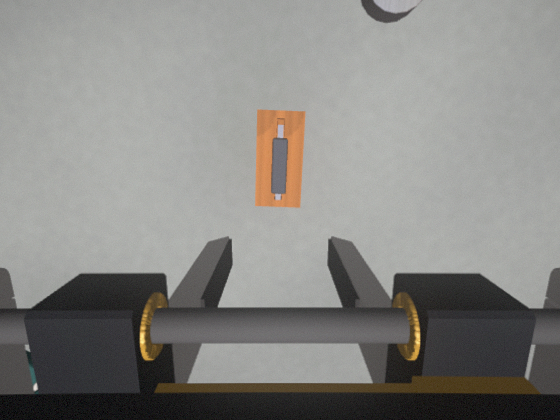

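```bash
python3 - <<'E'
from h import *
s=snapshot("wrist"); o=get_obs(); P=o["tool_pos"]; a=.20; R=np.array([[np.cos(a),np.sin(a)],[-np.sin(a),np.cos(a)]])
L=lambda px,z:np.round((R@(world(s,px,z)[0][:2]-P[:2]))*1000,1)
print("bar top",L([280.5,138],.072),L([278.5,193],.072))
print("rest",[L(p,.022) for p in([257,110],[305,111],[256,206],[300,207])])
print("sheet",L([281,124],.022),L([278,200],.022),L([281,124],.035),L([278,200],.035),"slot",L([281,118],.022))
save(s,"c7",(240,100,320,215),5)
E
```

```text
bar top [64.4  1.9] [21.2  2. ]
rest [array([87.4, 23.8]), array([ 88.1, -19.7]), array([-1.7, 23.2]), array([ -1.2, -19.5])]
sheet [76.   1.7] [5.  2.1] [75.7  1.7] [7.7 2.1] slot [81.3  1.9]
```

View pics/c7.png

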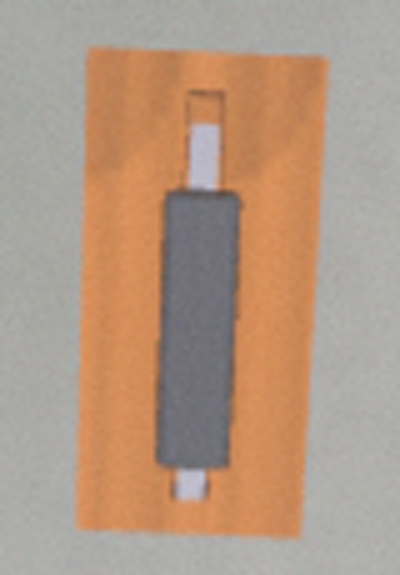

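The crop shows the bar centred on the sheet and aligned with the rest. The bar centre works out at (0.380, -0.267) with yaw 0.20. I'll descend on it and grip.

>>> apply_moves --pt "0 0 -0.033 0.02 0.005 0 60" --pt "0 0 -0.033 0.0415 0.0105 0 60" --pt "0 0 -0.033 0.0415 0.0105 -0.03 60" --pt "0 0 -0.033 0.0415 0.0105 -0.07 60" --pt "0 0 -0.033 0.0415 0.0105 -0.095 60"

```text
time: 23.9
tool_pos: [0.3793, -0.2664, 0.0525]
ee_rot: [-3.139, 0.002, 0.201]
wrist_force: [-0.2, 0.5, -0.5]
width: 0.0564
finger_force: 0.0
```

>>> apply_moves --pt "0 0 0 0 0 -0.008 60" --pt "0 0 0 0 0 -0.008 60" --pt "0 0 0 0 0 -0.008 2" --pt "0 0 0 0 0 -0.008 2" --pt "0 0 0 0 0 -0.008 2"

```text
time: 24.4
tool_pos: [0.381, -0.2682, 0.0487]
ee_rot: [3.139, -0.002, 0.199]
wrist_force: [-0.3, -0.1, 0.4]
width: 0.0356
finger_force: 0.0
```

>>> apply_moves --pt "0 0 0 0 0 0 2" --pt "0 0 0 0 0 0 2" --pt "0 0 0 0 0 0 2" --pt "0 0 0 0 0 0 2" --pt "0 0 0 0 0 0 2"

```text
time: 24.9
tool_pos: [0.3801, -0.2675, 0.0472]
ee_rot: [3.141, -0.0, 0.199]
wrist_force: [-0.4, 0.6, 1.3]
width: 0.0117
finger_force: 30.0
```

>>> apply_moves --pt "0 0 0 0 0 0.015 2" --pt "0 0 0 0 0 0.035 2" --pt "0 0 0 0 0 0.06 2" --pt "0 0 0 0 0 0.09 2" --pt "0 0 0 0 0 0.11 2"

```text
time: 25.4
tool_pos: [0.3803, -0.2676, 0.1585]
ee_rot: [3.141, -0.001, 0.199]
wrist_force: [0.4, 0.3, -1.5]
width: 0.0118
finger_force: 30.0
```

>>> apply_moves --pt "0 0 -0.08 0.03 0.03 0 2" --pt "0 0 -0.16 0.06 0.06 0 2" --pt "0 0 -0.24 0.09 0.09 0 2" --pt "0 0 -0.32 0.12 0.12 0 2" --pt "0 0 -0.374 0.141 0.1425 0 2"

```text
time: 25.9
tool_pos: [0.5221, -0.1227, 0.1561]
ee_rot: [-3.141, 0.001, -0.176]
wrist_force: [1.5, 0.3, -1.4]
width: 0.0118
finger_force: 30.0
```

>>> apply_moves --pt "0 0 0 0 0 0 2" --pt "0 0 0 0 0 0 2" --pt "0 0 0 0 0 0 2" --pt "0 0 0 0 0 0 2" --pt "0 0 0 0 0 0 2"

```text
time: 26.4
tool_pos: [0.5205, -0.1257, 0.1571]
ee_rot: [3.141, -0.0, -0.177]
wrist_force: [-0.1, -0.9, -1.2]
width: 0.0116
finger_force: 30.0
```

```bash
python3 - <<'E'
from fit import *
import pickle
s=snapshot("wrist"); save(s,"w8",k=1.4); pickle.dump(s,open("w8.pkl","wb")); o=get_obs(); print(o["tool_pos"],o["ee_rot"],o["width"],o["finger_force"])
G=dict(nest_post=(.5944,-.053),clip=(.5797,-.1358))
for q,g in G.items():
    m=getmask("wrist",q,s,g+(.01,),40)
    if m is not None:
        b=np.where(m); print(q,b[0].min(),b[0].max(),b[1].min(),b[1].max(),fit([(s,m)],M["nest"],g+([-.175],)))
    print([np.round(world(s,d["pixel"],.004)[0],4) for d in place_of("wrist",q)[:1]])
for z,n in((.025,"gap"),(.043,"mouth")):
  print(n,pix(s,[[.5797+x*np.cos(-.176)-y*np.sin(-.176),-.1358+x*np.sin(-.176)+y*np.cos(-.176),z] for x in(-.03,.03) for y in ((0,) if n=="gap" else (-.0095,.0095))]).round(1).tolist())
E
```

```text
[ 0.52063834 -0.12567444  0.15717019] [ 3.14135002e+00 -2.44073570e-04 -1.76609843e-01] 0.012119950986674398 29.996532797813416
nest_post 77 199 145 237 (array([ 0.5948, -0.0531, -0.1787]), np.float64(0.787))
[array([ 0.5927, -0.0528,  0.004 ])]
clip 79 197 238 321 (array([ 0.5793, -0.135 , -0.1768]), np.float64(0.938))
[array([ 0.5778, -0.1379,  0.004 ])]
gap [[279.7, 173.5], [279.7, 108.0]]
mouth [[290.2, 175.9], [269.3, 176.0], [290.7, 106.5], [268.7, 106.5]]
```

View pics/w8.png

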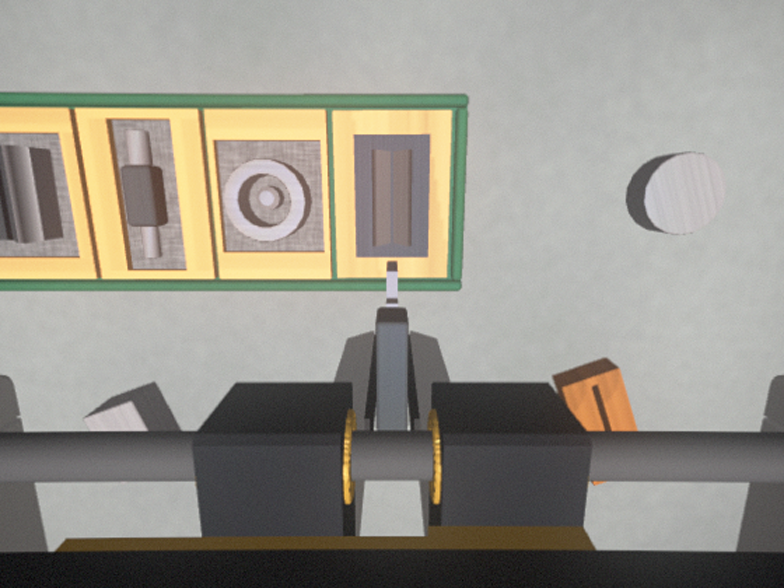

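The jaws span (265–293, 105–177) raw, matching the predicted clip pose, and the template lines up with the gap. The V-block, plug and ring are all seated. Next I move over the clip and descend.

>>> apply_moves --pt "0 0 0 0.03 -0.005 0 2" --pt "0 0 0 0.059 -0.0102 0 2" --pt "0 0 0 0.059 -0.0102 -0.03 2" --pt "0 0 0 0.059 -0.0102 -0.06 2" --pt "0 0 0 0.059 -0.0102 -0.06 2"

```text
time: 27.15
tool_pos: [0.5767, -0.134, 0.0914]
ee_rot: [-3.14, 0.011, -0.175]
wrist_force: [-0.6, 0.4, -2.4]
width: 0.0114
finger_force: 30.0
```

>>> apply_moves --pt "0 0 0 0 0 -0.004 2" --pt "0 0 0 0 0 -0.008 2" --pt "0 0 0 0 0 -0.012 2" --pt "0 0 0 0 0 -0.016 2" --pt "0 0 0 0 0 -0.02 2"

```text
time: 27.65
tool_pos: [0.5804, -0.1352, 0.0775]
ee_rot: [3.141, -0.001, -0.175]
wrist_force: [0.6, 0.5, -1.8]
width: 0.0115
finger_force: 30.0
```

>>> apply_moves --pt "0 0 0 0 0 -0.004 2" --pt "0 0 0 0 0 -0.008 2" --pt "0 0 0 0 0 -0.012 2" --pt "0 0 0 0 0 -0.016 2" --pt "0 0 0 0 0 -0.019 2"

```text
time: 28.15
tool_pos: [0.5801, -0.1353, 0.0577]
ee_rot: [3.141, -0.0, -0.175]
wrist_force: [0.8, -1.3, 0.5]
width: 0.0118
finger_force: 30.0
```

>>> apply_moves --pt "0 0 0 0 0 -0.001 2" --pt "0 0 0 0 0 -0.002 2" --pt "0 0 0 0 0 -0.003 2" --pt "0 0 0 0 0 -0.003 2" --pt "0 0 0 0 0 -0.003 2"

```text
time: 28.65
tool_pos: [0.58, -0.1351, 0.0553]
ee_rot: [3.141, 0.0, -0.175]
wrist_force: [-2.0, -1.4, 1.5]
width: 0.012
finger_force: 30.0
```

>>> apply_moves --pt "0 0 0 0 0 -0.001 2" --pt "0 0 0 0 0 -0.001 2" --pt "0 0 0 0 0 -0.0015 2" --pt "0 0 0 0 0 -0.0015 2" --pt "0 0 0 0 0 -0.0015 2"

```text
time: 29.15
tool_pos: [0.5801, -0.1352, 0.0553]
ee_rot: [3.141, -0.001, -0.175]
wrist_force: [-4.0, 0.2, 6.9]
width: 0.0121
finger_force: 30.0
```

>>> apply_moves --pt "0 0 0 0 0 -0.001 2" --pt "0 0 0 0 0 -0.002 2" --pt "0 0 0 0 0 -0.003 2" --pt "0 0 0 0 0 -0.003 2" --pt "0 0 0 0 0 -0.003 2"

```text
time: 29.65
tool_pos: [0.5802, -0.1352, 0.0552]
ee_rot: [3.141, -0.002, -0.175]
wrist_force: [-7.9, -0.4, 18.1]
width: 0.0117
finger_force: 30.0
```

The template is home: z holds at 0.0552 under 18 N. I'll relax the press, release and retreat.

>>> apply_moves --pt "0 0 0 0 0 0.002 2" --pt "0 0 0 0 0 0.004 2" --pt "0 0 0 0 0 0.004 45" --pt "0 0 0 0 0 0.004 45" --pt "0 0 0 0 0 0.004 45"

```text
time: 30.15
tool_pos: [0.58, -0.1347, 0.0538]
ee_rot: [-3.141, 0.001, -0.175]
wrist_force: [-0.4, -0.3, -0.1]
width: 0.0324
finger_force: 0.0
```

>>> apply_moves --pt "0 0 0 0 0 0 45" --pt "0 0 0 0 0 0 45" --pt "0 0 0 0 0 0.03 45" --pt "0 0 0 0 0 0.06 45" --pt "0 0 0 0 0 0.1 45"

```text
time: 30.65
tool_pos: [0.5789, -0.1346, 0.1535]
ee_rot: [-3.141, 0.004, -0.175]
wrist_force: [-0.5, -1.6, 0.0]
width: 0.0424
finger_force: 0.0
```

>>> apply_moves --pt "0 0 0 -0.04 0 0.01 45" --pt "0 0 0 -0.08 0 0.03 45" --pt "0 0 0 -0.1 0 0.05 45" --pt "0 0 0 -0.1 0 0.05 45" --pt "0 0 0 -0.1 0 0.05 45"

```text
time: 31.15
tool_pos: [0.4806, -0.1352, 0.2049]
ee_rot: [3.141, -0.002, -0.175]
wrist_force: [-0.7, -0.1, 0.4]
width: 0.0421
finger_force: 0.0
```

```bash
python3 - <<'E'
from h import *
s=snapshot("wrist"); t=snapshot("side"); o=get_obs(); print(o["time"],o["tool_pos"])
b=cv2.resize(t["pixels"][130:290,280:420],(490,560),interpolation=cv2.INTER_CUBIC); a=cv2.resize(s["pixels"][:230,120:360],(310,300))
c=np.zeros((560,800,3),np.uint8); c[:,:490]=b; c[:300,490:]=a; cv2.imwrite("pics/end.png",c[:,:,::-1])
E
```

```text
31.25 [ 0.48032254 -0.13490044  0.20309601]
```

View pics/end.png

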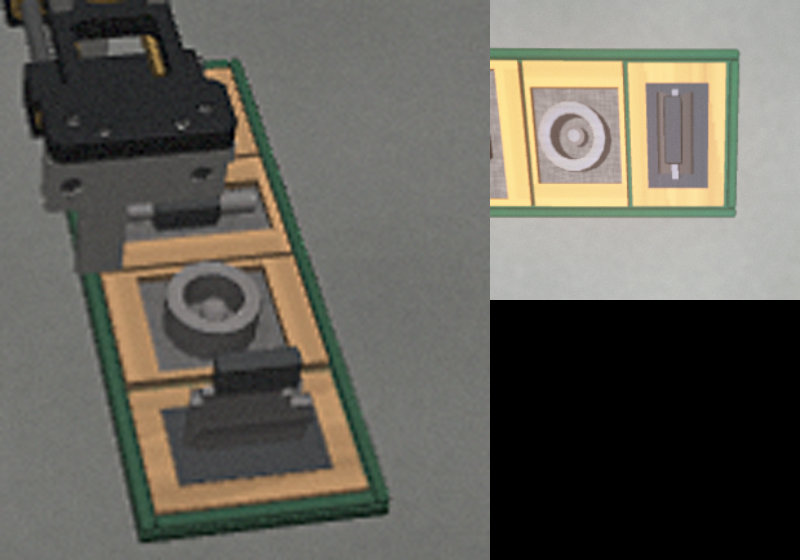

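The template stands upright at (255,390) on its own, centred in the jaws. The ring lies around the post at (212,310) and the plug in its nest at (195,210). I'm handing the job in.

```bash
python3 -c "
from bench import *; print(close_job())"
```

```text
the job is handed in; nothing more can be done
None
```

I packed all four gauges into the caddy in the order asked and handed the job in at about 31 s; the hand-in returned no verdict, but camera views showed every part seated and the template standing upright in the clip.

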